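Set the craft place for the next guest

ROBOT

A 6-joint arm with a two-finger parallel gripper is mounted at the origin on the work surface. World frame = base frame: x ahead of the robot, y to its left, z up, the work surface at z = 0. Lengths are in m, angles in degrees, forces in N, time in s.
With the tool pointing down it reaches from about 0.4 to 0.825 m from the base axis. Payload 7 kg.
Tool frame: the origin (TCP) lies at the very end of the fingers, on their centre line; the grasp point (between the pads) lies 19 mm behind it; z points along the fingers, y is the line along which they close (so a half turn about z gives the same grasp; the last joint's range is limited). The gripper opens to 88 mm and grips with 3 to 60 N. Pads are 19 mm wide; open, the fingers measure 130 mm over their backs; the gripper's body (78 mm by 193 mm) begins 47 mm behind the grasp point.
Start: joints at [87.783, 20.546, 0.682, 0, -70.136, -16.507], TCP at [0.217, 0.639, 0.227] pointing down, gripper open.
Joint ranges: [-176.03, 176.03], [-82.01, 121.73], [-58.28, 71.71], [-173.87, 95.51], [-174.79, -0.11], [-173.66, 173.66]. Speed limits (degrees/s): [136.94, 136.94, 172.46, 180, 180, 180].

INTERFACE

Orientations are given as [roll, pitch, yaw] about the fixed x, y, z axes, in that order (R = Rz(yaw) Ry(pitch) Rx(roll)).
In Python, from plant import get_state, imaging, r, finder gives the robot as it stands.
- The arm moves only by the shell command python3 -m handwheel 'ROWS' [FORCE]. ROWS is JSON, a list of rows, each a list of 5 numbers: the closure, from 0 (fully open) to 1 (shut), then the shift along the world's x, y, z in cm, then the turn about the world's z in degrees. A call has 1 to 8 rows; each row is the pose to reach, as a shift and turn from the pose commanded when the call began; what a row does not reach only later rows make up. A row lasts 1/8 s, in which the tool goes at most 62.5 mm and 10.7 degrees, less where a joint would pass 70% of its speed; a pose out of reach is approached as far as the arm can. A call with a gripper value outside its range is refused whole. The fingers move at their own pace and stop on an object; FORCE is the grip in N (left out, the last holds). Time passes only in rows, so rows that repeat a pose let the fingers close. It gives the time, the measured TCP pose, the force, the opening and the grip force at its end, in the units of the state.
- get_state(): the state, without advancing time (a new reading comes with each control period).
- imaging.capture(name): name is "side" or "top" or "wrist"; returns (picture, depth): 400x640x3 uint8, red, green, blue; 400x640 float32, m along the optical axis (not along the pixel's ray), 0 where there is no reading.
- imaging.get_calibration(name): a dict with "fx", "fy", "cx", "cy" (pixels), "rvec" (rotation vector, rad) and "tvec" (3), from world to camera coordinates, as OpenCV has them; the wrist camera has in their place "hand_eye" (4x4, takes a point from camera to tool coordinates, whose origin is the TCP and whose axes are the flange's). Camera axes: x right, y down, z forward; pixel columns grow to the right and rows downward; lengths in m; the calibration is good to about 2 mm. A picture is of the moment at which its call begins: read the wrist's pose just before it. get_calibration takes no time and is no camera call.
- r.close_job(): hands the job in; it is judged then, once.
Trained networks look in the newest picture that a camera, given by its name, has taken for a name from the list of things; names that differ only in an ending like _2 or _b are one class to them, and where a whole thing is asked for, a point or a joint stands for the part that bears it (a point fixed in the world has none). Each returns a list of dicts, best first, with "p" (0 to 1); they miss things now and then, are a little off and sometimes report something else, mostly with a low value. They report only what shows in the picture. A call takes as long as a camera call. They do not tell look-alikes from the thing itself.
- finder.cut_out(camera, query): "region" (400x640 bool, what is visible of it) and "pixel" ([column, row] in pixels, amid what is visible of it).
The state is a dict: "time_s": time; "joints": joint angles; "qd": joint speeds; "joint_torque": joint torques, N m; "tcp_pos": TCP position; "eef_rot": TCP orientation; "contact_force": force on the tool from outside, world axes, zero at the start; "moment": the same for the moment, N m; "gripper_width": finger opening in m; "gripper_force": force on a finger pad.
Only numpy, scipy, OpenCV 4.12 (cv2) and the standard library are available. Lean on these libraries where they do the work, as an engineer would, in place of code of your own. Each camera call takes 0.05 s, during which the arm holds its last target. There are 200 camera calls.

TASK

Get this craft place ready for the next guest: swing the latch of the wooden tool case right out to the side, open the lid until it stands upright, and leave both like that. Lay every brush and filling knife that is on the table flat in the case, one to a compartment, with its handle towards the robot and its working end towards the hinge. The wide jar and the slim glue bottle stand on each other's coasters: swap them, so that the jar stands upright in the middle of the large coaster and the bottle in the middle of the small one; leave the other things on the table alone.

Things in the scene. Friction and masses are not known exactly. Their poses are not given: they have to be found in the camera images.
- case: Plywood tool case fixed to the table: 187 (its x) by 312 (its y) by 45 mm high, plus a 7 mm lid. Origin: centre of its underside. Its +x points to the hinge side (away from the robot), +y to the left, z up. Walls 6 mm, floor 5 mm thick. Inside, three low dividers along x (5 mm thick at y = -76, 0, +76 mm, tops 20 mm above the table) make four equal compartments, each 175 mm long in x and about 71 mm wide, with centre lines at y = -114, -38, +38, +114 mm.
- latch (a joint): Flat steel latch lever on a block on the front (-x) wall of the case at its y = +100 mm. 0: it lies along the case's +x, over the lid, and really blocks it. It grows as the lever swings in the horizontal plane towards the case's +y; at its stop, 1.6 rad, it lies along +y in front of the lid, clear of it. Needs about 1 N at the knob and stays where it is left. It may start up to 0.25 rad off closed.
- latch_knob (a point): Top centre of the upright round steel knob at the free end of the latch lever: 12 mm thick, 28 mm tall above the lever (the lever's top is 61 mm above the table, its underside 55), 50 mm from the lever's vertical pivot, which stands at x = -111.5, y = +100 mm of the case.
- lid (a joint): Angle of the lid: 0 shut, 1.57 upright, at most 1.8 (leaning back, away from the robot). Hinged along the case's far (+x) upper edge, opens upward and away. Stiff hinge: it stays at any angle; moving it takes about 3 N at the bar. Lid 187 x 312 x 7 mm.
- lid_bar (a point): Middle of the lid's handle: a round steel bar 12 mm thick, 100 mm long along the case's y, held by two arms 40 mm out in front of (beyond) the lid's front edge, about 50 mm above the table when shut, 34 mm free between bar and case, 227 mm from the hinge. When the lid is upright the bar is on top, about 270 mm high.
- lid_hinge (a point): On the lid's hinge axis (parallel to the case's y), in the middle, 45.5 mm above the table.
- coaster_big: Large round dark rubber coaster, 100 mm across, 5 mm thick, fixed to the table; origin: centre of its underside.
- coaster_small: Small round dark rubber coaster, 70 mm across, 5 mm thick, fixed; origin: centre of its underside. The two coasters are about 250 mm apart, with empty table between them.
- jar: Wide straight glass jar with a paper label and a flat aluminium lid, 64 mm across, 83 mm tall (lid: top 15 mm, 61 across), 0.3 kg; origin: centre of its underside, z up. Starts on the small coaster.
- bottle: Slim white glue bottle, 48 mm across up to 80 mm, then a pointed nozzle to 110 mm (28 across at its foot, 8 at the tip), 0.2 kg; origin: centre of its underside, z up. Starts on the large coaster.
- brush1: Broad paint brush: wooden handle, 42 mm wide steel ferrule from x = 1 to 35 mm (20 thick), dark bristles 39 wide to the end. 150 mm long along its x (x = -75 handle end, +75 working end); handle 18 mm wide, 20 mm thick, x = -75 to 1 mm; 70 g, balances about x = -15 mm. Origin: middle of its length, on its underside; z up as it lies on the table. May be absent.
- brush1_tip (a point): Working end of brush1: x = 75 mm, 10 mm above its underside.
- knife1: Filling knife: black handle, then a short neck and a 42 mm wide, 4 mm thick steel blade (x = 25 to 75 mm, lying at the underside). 150 mm long along its x (x = -75 handle end, +75 working end); handle 18 mm wide, 20 mm thick, x = -75 to 1 mm; 70 g, balances about x = -15 mm. Origin: middle of its length, on its underside; z up as it lies on the table. May be absent.
- knife1_tip (a point): Working end of knife1: x = 75 mm, 10 mm above its underside.
- brush2: Broad paint brush: wooden handle, 42 mm wide steel ferrule from x = 1 to 35 mm (20 thick), dark bristles 39 wide to the end. 150 mm long along its x (x = -75 handle end, +75 working end); handle 18 mm wide, 20 mm thick, x = -75 to 1 mm; 70 g, balances about x = -15 mm. Origin: middle of its length, on its underside; z up as it lies on the table. May be absent.
- brush2_tip (a point): Working end of brush2: x = 75 mm, 10 mm above its underside.
- knife2: Filling knife: black handle, then a short neck and a 42 mm wide, 4 mm thick steel blade (x = 25 to 75 mm, lying at the underside). 150 mm long along its x (x = -75 handle end, +75 working end); handle 18 mm wide, 20 mm thick, x = -75 to 1 mm; 70 g, balances about x = -15 mm. Origin: middle of its length, on its underside; z up as it lies on the table. May be absent.
- knife2_tip (a point): Working end of knife2: x = 75 mm, 10 mm above its underside.
- sponge: Bystander, to be left alone: yellow sponge block 50 x 35 x 30 (mm). Origin: centre of its underside.
- tape: Bystander, to be left alone: blue roll of tape lying flat, 90 across, 25 high (mm). Origin: centre of its underside.
- relief: Bystander, to be left alone: small white plaster gable lying flat, 70 x 40, 9 thick (mm). Origin: centre of its underside.
- tin: Bystander, to be left alone: grey ribbed tin watering can, 84 across, 104 high, with a spout (mm). Origin: centre of its underside.
- mug: Bystander, to be left alone: white mug 72 across, 85 high (mm). Origin: centre of its underside.
- dish: Bystander, to be left alone: shallow white dish 90 across, 18 high (mm). Origin: centre of its underside.
There are look-alikes about, which are no part of the job. Leave any green, orange or purple look-alike of the brush2 alone.

How it is judged (in metres and radians):
On the way, in this order (a step that is already met when the one before it is completed fails the run):
1. the latch is swung out to the side, clear of the lid (value of joint latch above 1.3 rad), for 0.2 s.
2. the lid stands open (value of joint lid above 1.45 rad), for 0.2 s.
At the end, for the whole second after the job is handed in: Lid past 1.45 rad, latch past 1.3 rad; jar on the large and bottle on the small coaster, upright, within 15 mm of its centre; each tool flat on a compartment floor (working end's middle at most 20.5 mm up), level, along the case within 0.3 rad, working end to the hinge; all at rest (value of joint lid above 1.45 rad and value of joint latch above 1.3 rad and horizontal distance between jar and coaster_big below 0.015 m and z of jar in the frame of coaster_big below 0.009 m and angle between each of jar, bottle's own z axis and vertical below 0.08 rad and linear speed of each of jar, bottle, brush1, knife1, brush2, knife2 below 0.03 m/s and horizontal distance between bottle and coaster_small below 0.015 m and z of bottle in the frame of coaster_small below 0.009 m and x of brush1_tip in the frame of case between 0.045 and 0.105 m and y of brush1_tip in the frame of case between -0.155 and 0.155 m and z of each of brush1_tip, knife1_tip, brush2_tip, knife2_tip in the frame of case below 0.0205 m and angle between the z axis of each of brush1, knife1, brush2, knife2 and the z axis of case, either way round below 0.12 rad and angle between the x axis of each of brush1, knife1, brush2, knife2 and the x axis of case, either way round below 0.3 rad and x of knife1_tip in the frame of case between 0.045 and 0.105 m and y of knife1_tip in the frame of case between -0.155 and 0.155 m and x of brush2_tip in the frame of case between 0.045 and 0.105 m and y of brush2_tip in the frame of case between -0.155 and 0.155 m and x of knife2_tip in the frame of case between 0.045 and 0.105 m and y of knife2_tip in the frame of case between -0.155 and 0.155 m); the robot touches nothing.
It fails at once if a bystander (sponge, tape, relief, tin, mug or dish) is pushed more than 5 cm from its place (distance of any of sponge, tape, relief, tin, mug, dish from where it was at the start of the episode above 0.05 m).
Of brush1, knife1, brush2, knife2 only 2 to 4 are there at a start; the rules pass over those that are not, and their reading is None.
At some moment in a run one of brush1, knife1, brush2, knife2 may be knocked a few centimetres aside while the robot is not near it.
It also fails if it takes over 210 s, if anything falls off the work surface, if the arm or the gripper's body presses on something with over 40 N, if the wrist force passes 120 N, or if a joint passes its speed limit or range.

## Working session

There is one attempt and no reset: what is moved stays moved. The work goes in short steps, Python scripts to look and compute and a shell command to move; the robot and the scene stay as the last step left them, time stands still between calls to the robot, and variables do not carry over. Pictures are saved under pics/ and viewed, at most 17 in all, crops included, and the job is handed in when it is done.

```bash
ls; mkdir -p pics; cat > h.py <<'E'
import numpy as np, cv2
from scipy.spatial.transform import Rotation as Ro
from plant import get_state, imaging, r, finder
def cam(name):
    st=get_state(); c=imaging.get_calibration(name)
    K=np.array([[c['fx'],0,c['cx']],[0,c['fy'],c['cy']],[0,0,1]])
    if 'hand_eye' in c:
        T=np.eye(4);T[:3,:3]=Ro.from_euler('xyz',st['eef_rot'],degrees=True).as_matrix();T[:3,3]=st['tcp_pos']
        M=T@np.array(c['hand_eye'])
    else:
        M=np.eye(4);R=cv2.Rodrigues(np.array(c['rvec'],float))[0];M[:3,:3]=R.T;M[:3,3]=-R.T@np.array(c['tvec'],float).ravel()
    im,d=imaging.capture(name)
    return im,d,K,M
def cloud(d,K,M):
    v,u=np.mgrid[:400,:640]
    p=np.stack([(u-K[0,2])/K[0,0]*d,(v-K[1,2])/K[1,1]*d,d],-1)
    w=p@M[:3,:3].T+M[:3,3]; w[d==0]=np.nan
    return w
def proj(P,K,M):
    q=(np.asarray(P)-M[:3,3])@M[:3,:3]; q=q@K.T; return q[...,:2]/q[...,2:]
def save(n,im): cv2.imwrite('pics/'+n+'.png',im[...,::-1])
E
python3 - <<'E'
from h import *
print(get_state())
im,d,K,M=cam('top'); save('top0',im); np.savez('top0',im=im,d=d,K=K,M=M); w=cloud(d,K,M)
for n in ['case','latch_knob','lid_bar','coaster_big','coaster_small','jar','bottle','brush1','knife1','sponge','tape','relief','tin','mug','dish']:
    for o in finder.cut_out('top',n):
        if o['p']<.3: continue
        q=w[o['region']]; q=q[~np.isnan(q[:,0])]
        print(n,round(o['p'],2),np.round(o['pixel']),o['region'].sum(),np.median(q,0).round(3) if len(q) else None, im[o['region']].mean(0).round())
im,d,K,M=cam('side'); save('side0',im)
E
```

```text
pics
{'time_s': 0.0, 'joints': array([ 8.77850555e+01,  2.05891847e+01,  6.35832758e-01, -1.93874694e-02,
       -7.01369701e+01, -1.65044293e+01]), 'qd': array([-0.06735585, -0.03702807,  0.05790958,  0.09864091,  0.06792878,
       -0.09786788]), 'joint_torque': array([-2.03026202e-04, -5.82722497e+01,  2.93059462e+01,  6.99705586e+00,
        7.01544690e-03, -1.81405326e-04]), 'tcp_pos': array([0.21653096, 0.63882269, 0.22566604]), 'eef_rot': array([ 1.79908221e+02, -8.18700787e-03, -1.87259690e+01]), 'contact_force': array([ 0.00590693, -0.31719771, -0.20090794]), 'moment': array([ 0.00889296, -0.06224569,  0.02485147]), 'gripper_force': 0.0, 'gripper_width': 0.08743775292014022}
case 0.7 [295. 198.] 4593 [0.556 0.033 0.054] [191. 162. 125.]
lid_bar 0.56 [292. 196.] 4251 [0.56  0.033 0.054] [194. 164. 126.]
coaster_big 0.8 [228. 242.] 378 [0.373 0.29  0.006] [64. 54. 46.]
jar 0.84 [227. 179.] 324 [0.619 0.276 0.086] [203. 197. 193.]
bottle 0.58 [223. 246.] 186 [0.373 0.292 0.085] [129. 124. 118.]
brush1 0.82 [433. 169.] 306 [ 0.651 -0.484  0.02 ] [131.  71. 158.]
brush1 0.73 [388. 177.] 344 [ 0.638 -0.317  0.019] [165. 136. 117.]
brush1 0.64 [385. 282.] 374 [ 0.244 -0.302  0.018] [176. 103.  61.]
brush1 0.58 [222. 249.] 154 [0.37  0.291 0.086] [135. 131. 125.]
knife1 0.71 [399. 242.] 235 [ 0.381 -0.343  0.011] [143. 131. 129.]
tape 0.83 [182. 210.] 211 [0.501 0.459 0.025] [ 64.  89. 151.]
relief 0.75 [340. 247.] 163 [ 0.371 -0.134  0.009] [190. 179. 166.]
tin 0.66 [350. 138.] 423 [ 0.776 -0.173  0.03 ] [198. 192. 184.]
tin 0.6 [253. 137.] 596 [0.766 0.172 0.104] [109. 106. 106.]
mug 0.74 [350. 141.] 447 [ 0.776 -0.172  0.027] [198. 190. 181.]
dish 0.88 [443. 224.] 413 [ 0.456 -0.514  0.011] [190. 184. 175.]
```

```bash
python3 - <<'E'
import cv2
a=cv2.imread('pics/top0.png'); cv2.imwrite('pics/top0c.png',cv2.resize(a[100:330,150:470],(800,575),interpolation=cv2.INTER_CUBIC))
E
```

```text
(no output)
```

View pics/top0c.png

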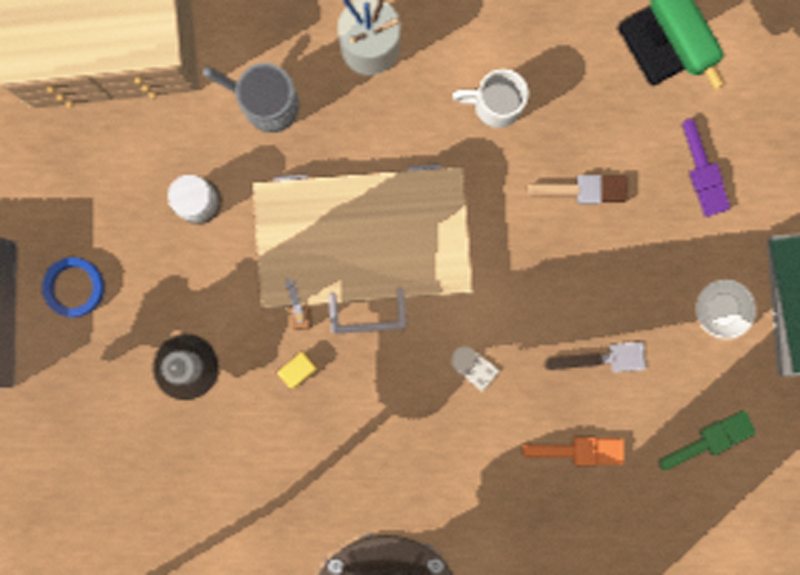

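View pics/side0.png

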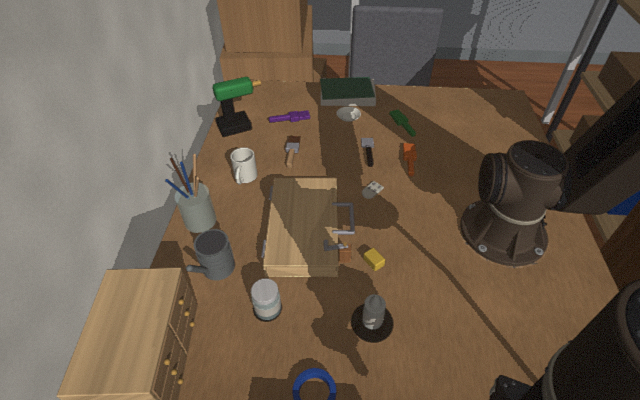

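The top view shows the case at crop (365,235), one real brush at (578,188), one knife at (597,356), the orange, green and purple look-alikes, the jar at (193,198) and the bottle at (185,367). Next I measure these.

```bash
cat >> h.py <<'E'
def rect(p):
    c,s,a=cv2.minAreaRect(p[:,:2].astype(np.float32)*1000); return np.round(c,1),np.round(s,1),round(a,1)
def tools(w,reg,it=2):
    m=reg.astype(np.uint8)
    q=w[m>0]; q=q[~np.isnan(q[:,0])]; q=q[(q[:,2]>.0025)&(q[:,2]<.1)]
    return q
E
python3 - <<'E'
from h import *
z=np.load('top0.npz'); im,d,K,M=z['im'],z['d'],z['K'],z['M']; w=cloud(d,K,M)
X,Y,Z=w[...,0],w[...,1],w[...,2]
def box(x0,x1,y0,y1,z0,z1): return w[(X>x0)&(X<x1)&(Y>y0)&(Y<y1)&(Z>z0)&(Z<z1)]
L=box(.4,.75,-.2,.23,.047,.058); print('lid+bar',len(L))
m=((X>.4)&(X<.75)&(Y>-.2)&(Y<.23)&(Z>.047)&(Z<.058)).astype(np.uint8)
m2=cv2.morphologyEx(m,cv2.MORPH_OPEN,np.ones((9,9),np.uint8)); P=w[m2>0]; print('lid',rect(P),P[:,2].mean())
k=box(.4,.75,-.2,.23,.065,.1); print('knob',k.round(3))
b=((X>.4)&(X<.5)&(Y>-.2)&(Y<.23)&(Z>.04)&(Z<.07)&(m2==0)); print('bar',w[b].round(3)[:60].tolist())
for n,(x,y),h in [('jar',(.619,.276),(.07,.1)),('bot',(.373,.29),(.07,.12))]:
    q=box(x-.06,x+.06,y-.06,y+.06,*h); print(n,len(q),rect(q),cv2.minEnclosingCircle(q[:,:2].astype(np.float32)))
q=box(.3,.45,.22,.36,.003,.008);print('cb',len(q),cv2.minEnclosingCircle(q[:,:2].astype(np.float32)))
q=box(.55,.7,.22,.34,.003,.008);print('cs',len(q),q[:,:2].min(0),q[:,:2].max(0))
for n,(x,y) in [('brush',(.638,-.317)),('knife',(.381,-.343))]:
    q=box(x-.09,x+.09,y-.12,y+.12,.004,.03); 
    if n=='knife': q=q[q[:,0]>.30]
    print(n,len(q),rect(q),q[:,2].max())
    hd=q[q[:,1]>y+.02]; print(' high end',hd.mean(0))
E
```

```text
lid+bar 3357
lid (array([0., 0.]), array([0., 0.]), 0.0) nan
knob [[ 0.75   0.166  0.1  ]
 [ 0.747  0.141  0.092]
 [ 0.748  0.138  0.088]
 [ 0.749 -0.148  0.078]
 [ 0.747 -0.152  0.085]
 [ 0.747 -0.199  0.087]
 [ 0.743  0.202  0.099]
 [ 0.743  0.188  0.099]
 [ 0.743  0.18   0.098]
 [ 0.744  0.145  0.091]
 [ 0.744  0.141  0.089]
 [ 0.746  0.138  0.082]
 [ 0.744 -0.148  0.083]
 [ 0.746 -0.152  0.073]
 [ 0.743 -0.155  0.09 ]
 [ 0.744 -0.159  0.082]
 [ 0.743 -0.195  0.086]
 [ 0.743 -0.199  0.085]
 [ 0.743  0.204  0.081]
 [ 0.739  0.159  0.096]
 [ 0.739  0.151  0.098]
 [ 0.739  0.148  0.096]
 [ 0.743  0.146  0.078]
 [ 0.743  0.142  0.077]
 [ 0.743 -0.153  0.067]
 [ 0.741 -0.156  0.077]
 [ 0.74  -0.159  0.086]
 [ 0.74  -0.162  0.084]
 [ 0.739 -0.166  0.089]
 [ 0.739 -0.184  0.087]
 [ 0.74  -0.188  0.083]
 [ 0.74  -0.192  0.085]
 [ 0.741 -0.196  0.077]
 [ 0.738  0.2    0.086]
 [ 0.74   0.198  0.075]
 [ 0.735  0.169  0.099]
 [ 0.735  0.158  0.098]
 [ 0.737  0.152  0.087]
 [ 0.738  0.149  0.084]
 [ 0.738  0.145  0.084]
 [ 0.739 -0.156  0.071]
 [ 0.739 -0.16   0.069]
 [ 0.737 -0.163  0.082]
 [
[... 3719 characters left out ...]
.2]), array([59.9, 59.4]), 51.5) ((0.6208562254905701, 0.2830876111984253), 0.031518321484327316)
bot 146 (array([371.5, 297.5]), array([46.5, 45.7]), 44.8) ((0.37107810378074646, 0.2977950870990753), 0.024016346782445908)
cb 415 ((0.37483692169189453, 0.29113030433654785), 0.09949984401464462)
cs 273 [0.55039156 0.22044244] [0.69975139 0.33981438]
brush 1013 (array([ 638.1, -316.9]), array([179.7, 240.1]), 0.1) 0.029689521577263234
 high end [ 0.63681242 -0.25094406  0.01017145]
knife 879 (array([ 385.4, -343.3]), array([238.7, 165.4]), 89.7) 0.0297614395626975
 high end [ 0.38512856 -0.27313621  0.01011745]<stdin>:7: RuntimeWarning: Mean of empty slice.
  ret = ret.dtype.type(ret / rcount)
```

```bash
python3 - <<'E'
from h import *
z=np.load('top0.npz'); im,d,K,M=z['im'],z['d'],z['K'],z['M']; w=cloud(d,K,M)
X,Y,Z=w[...,0],w[...,1],w[...,2]
m=((X>.4)&(X<.72)&(Y>-.2)&(Y<.23)&(Z>.03)&(Z<.08)).astype(np.uint8)
m=cv2.morphologyEx(cv2.morphologyEx(m,cv2.MORPH_CLOSE,np.ones((3,3))),cv2.MORPH_OPEN,np.ones((13,13))); P=w[(m>0)&(X==X)]
print('lid',len(P),rect(P),np.median(P[:,2]))
c=imaging.get_calibration('wrist'); print(c)
E
```

```text
lid 4150 (array([565.3,  33. ]), array([198.1, 312.1]), 4.3) 0.05350371728790071
{'fx': 293.6334172666229, 'fy': 293.6334172666229, 'cx': 316.8596811998732, 'cy': 198.41471455008522, 'hand_eye': array([[ 3.70785928e-04, -9.64648679e-01, -2.63538969e-01,
         7.08495525e-02],
       [ 9.99999916e-01,  4.04358511e-04, -7.31504958e-05,
         4.48126397e-04],
       [ 1.77128754e-04, -2.63538920e-01,  9.64648748e-01,
        -1.58016920e-01],
       [ 0.00000000e+00,  0.00000000e+00,  0.00000000e+00,
         1.00000000e+00]])}
```

```bash
python3 -m handwheel '[[0,3,-6,1,5],[0,6,-12,2,10],[0,9,-18,4,15],[0,12,-24,6,19],[0,15,-30,8,19],[0,18,-36,8,19],[0,21,-42,8,19],[0,23,-48,8,19]]' 20
```

```text
time_s: 1.85
tcp_pos: [0.4319, 0.1962, 0.3066]
eef_rot: [-179.9, -0.1, 0.3]
contact_force: [1.1, 0.5, -0.5]
gripper_width: 0.0875
gripper_force: 0.0
```

```bash
python3 -m handwheel '[[0,4,-5,0,0],[0,8,-10,0,0],[0,12,-14,2,0],[0,12,-14,4,0],[0,12,-14,4,0]]'
python3 - <<'E'
from h import *
im,d,K,M=cam('wrist'); save('w1',im); np.savez('w1',im=im,d=d,K=K,M=M); w=cloud(d,K,M)
X,Y,Z=w[...,0],w[...,1],w[...,2]
m=((Z>.04)&(Z<.065)&(X<.72)).astype(np.uint8)
n,l,s,_=cv2.connectedComponentsWithStats(cv2.morphologyEx(m,cv2.MORPH_OPEN,np.ones((27,27))))
i=1+s[1:,4].argmax(); P=w[l==i]; print('lid',len(P),rect(P),np.median(P[:,2]))
q=w[(Z>.07)&(Z<.1)&(X<.55)&(X>.44)&(Y<.2)&(Y>.05)]; print('knob',len(q),np.median(q,0),rect(q))
m=(Z>.04)&(Z<.07)&(X<.455)&(Y<.1)&(Y>-.1); q=w[m]; print('bar',len(q),rect(q),np.median(q,0))
m=(Z>.05)&(Z<.07)&(X<.48)&(Y>.1)&(Y<.16); print('lever/block',rect(w[m]))
E
```

```text
time_s: 2.48
tcp_pos: [0.5523, 0.0573, 0.3472]
eef_rot: [-180.0, -0.1, 0.2]
contact_force: [0.1, 0.4, -0.4]
gripper_width: 0.0875
gripper_force: 0.0
lid 1935 (array([616.1,  29.4]), array([69.8, 79.3]), 0.1) 0.05238722330156509
knob 72 [0.49194525 0.13552358 0.08804247] (array([490.7, 136.5]), array([10.3, 10.2]), 2.0)
bar 644 (array([436.8,  24. ]), array([ 35. , 111.1]), 0.2) [0.43046241 0.02499241 0.05474552]
lever/block (array([453.6, 129.9]), array([59.5, 52.8]), 90.0)
```

View pics/w1.png

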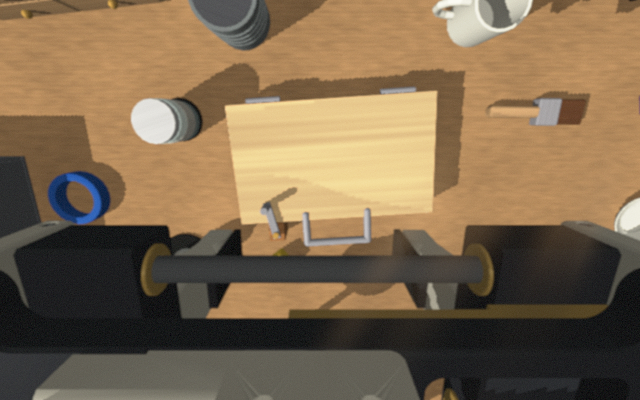

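Lid corners in the wrist view: about (226,106), (436,92), (432,212), (241,224). Bar ends (305,243), (370,241); knob top (266,207). I intersect these with the known heights.

```bash
cat >> h.py <<'E'
def onz(uv,z,K,M):
    uv=np.atleast_2d(uv).astype(float); ray=np.c_[(uv[:,0]-K[0,2])/K[0,0],(uv[:,1]-K[1,2])/K[1,1],np.ones(len(uv))]@M[:3,:3].T
    return M[:3,3]+ray*((z-M[2,3])/ray[:,2])[:,None]
E
python3 - <<'E'
from h import *
z=np.load('w1.npz'); im,K,M=z['im'],z['K'],z['M']
c=onz([[226,106],[436,92],[432,212],[241,224]],.052,K,M); print(c.round(4))
print('centre',c.mean(0),'len',[np.linalg.norm(c[i]-c[(i+1)%4]).round(3) for i in range(4)])
a=np.degrees(np.arctan2(*(c[[0,3]]-c[[1,2]])[:,:2].mean(0)*[-1,1])) ;print('yaw x', a, np.degrees(np.arctan2(*((c[[0,1]]-c[[3,2]])[:,:2].mean(0))[::-1])))
print('bar',onz([[305,243],[370,241]],.056,K,M).round(4)); print('knob',onz([[266,207]],.089,K,M).round(4))
print('jar top',onz([[163,121]],.083,K,M).round(4))
E
```

```text
[[ 0.6406  0.1913  0.052 ]
 [ 0.6611 -0.1161  0.052 ]
 [ 0.4777 -0.1297  0.052 ]
 [ 0.456   0.181   0.052 ]]
centre [0.5588388  0.03159188 0.052     ] len [np.float64(0.308), np.float64(0.184), np.float64(0.311), np.float64(0.185)]
yaw x 3.907997020013489 3.710940979336924
bar [[ 0.4245  0.0762  0.056 ]
 [ 0.4285 -0.0311  0.056 ]]
knob [[0.4965 0.1321 0.089 ]]
jar top [[0.6191 0.2713 0.083 ]]
```

```bash
python3 -m handwheel '[[0,-3,4,-4,0],[0,-5.8,7.8,-9,0],[0,-5.8,7.8,-15,0],[0,-5.8,7.8,-21,0],[0,-5.8,7.8,-26,0],[0,-5.8,7.8,-28.1,0],[0,-5.8,7.8,-28.1,0],[1,-5.8,7.8,-28.1,0]]' 12; python3 -m handwheel '[[1,0,0,0,0],[1,0,0,0,0],[1,0,0,0,0],[1,0,0,0,0]]'
```

```text
time_s: 3.52
tcp_pos: [0.4936, 0.1366, 0.0659]
eef_rot: [-180.0, -0.1, 0.3]
contact_force: [-0.2, 0.5, 0.5]
gripper_width: 0.082
gripper_force: 0.0
time_s: 4.03
tcp_pos: [0.4934, 0.136, 0.0652]
eef_rot: [-180.0, -0.0, 0.3]
contact_force: [0.4, 0.9, -0.1]
gripper_width: 0.0434
gripper_force: 0.0
```

```bash
python3 -m handwheel '[[1,0,0,0,0],[1,0,0,0,0],[1,0,0,0,0],[1,0,0,0,0],[1,0,0,0,0]]'
```

```text
time_s: 4.65
tcp_pos: [0.4934, 0.136, 0.065]
eef_rot: [-180.0, -0.0, 0.3]
contact_force: [0.4, 0.1, -0.3]
gripper_width: 0.0115
gripper_force: 12.0
```

```bash
python3 -m handwheel '[[1,-0.45,1.2,0.1,0],[1,-1.2,2.3,0.1,0],[1,-2.2,3.1,0.1,0],[1,-3.4,3.65,0.1,0],[1,-4.5,3.9,0.1,0],[1,-5.2,3.9,0.1,0],[1,-5.3,3.9,0.1,0],[1,-5.3,3.9,0.1,0]]'
```

```text
time_s: 5.65
tcp_pos: [0.4405, 0.1741, 0.0663]
eef_rot: [179.9, -0.1, 0.3]
contact_force: [9.4, -10.7, -2.8]
gripper_width: 0.0114
gripper_force: 12.0
```

```bash
python3 -m handwheel '[[0,0,0,0,0],[0,0,0,0,0],[0,0,0,0,0],[0,0,0,0,0],[0,0,0,4,0],[0,0,0,9,0],[0,2,-2,15,0],[0,4,-6,20,0]]'
python3 -m handwheel '[[0,4,-3,2,0],[0,4,-3,2,0]]'
python3 - <<'E'
from h import *
im,d,K,M=cam('wrist'); save('w2',im); np.savez('w2',im=im,d=d,K=K,M=M); w=cloud(d,K,M)
X,Y,Z=w[...,0],w[...,1],w[...,2]
q=w[(Z>.075)&(Z<.1)&(X<.56)&(X>.40)&(Y<.25)&(Y>.1)]; print('knob',len(q),np.median(q,0),rect(q))
E
```

```text
time_s: 6.65
tcp_pos: [0.4785, 0.12, 0.2624]
eef_rot: [-179.9, -0.1, 0.4]
contact_force: [1.7, -0.3, -0.8]
gripper_width: 0.0844
gripper_force: 0.0
time_s: 6.9
tcp_pos: [0.5202, 0.0884, 0.2813]
eef_rot: [-179.9, -0.2, 0.1]
contact_force: [-0.9, 0.6, -0.4]
gripper_width: 0.0875
gripper_force: 0.0
knob 97 [0.43862008 0.17285924 0.08813663] (array([436.8, 174. ]), array([11.2, 11.6]), 30.0)
```

View pics/w2.png

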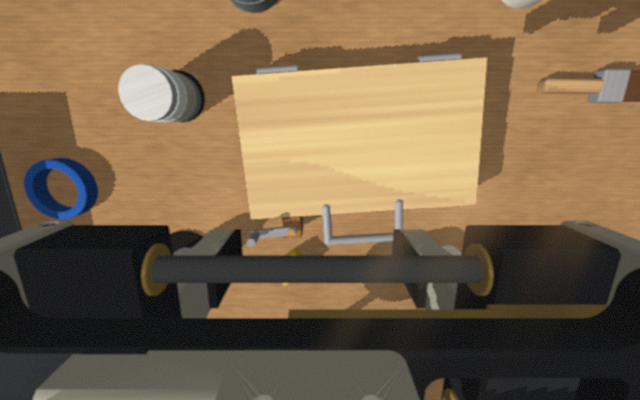

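```bash
python3 -m handwheel '[[0.68,-2,-2,0,-10.5],[0.68,-4,-3,-2,-21],[0.68,-6,-4,-4,-31.5],[0.68,-8,-5,-6,-42],[0.68,-9.4,-6.5,-8,-52.5],[0.68,-9.4,-6.5,-10,-63],[0.68,-9.4,-6.5,-12,-73.5],[0.68,-9.4,-6.5,-13,-84]]' 20; python3 -m handwheel '[[0.68,0,0,-3,-2.3],[0.68,0,0,-3,-2.3],[0.68,0,0,-3,-2.3],[0.68,0,0,-3,-2.3]]'
```

```text
time_s: 7.95
tcp_pos: [0.4223, 0.0248, 0.1482]
eef_rot: [179.9, -0.0, -84.0]
contact_force: [-0.2, 0.5, -0.0]
gripper_width: 0.0283
gripper_force: 0.0
time_s: 8.45
tcp_pos: [0.4244, 0.0252, 0.1207]
eef_rot: [-179.9, 0.0, -86.0]
contact_force: [-0.4, 0.5, 0.8]
gripper_width: 0.0281
gripper_force: 0.0
```

```bash
python3 - <<'E'
from h import *
z=np.load('w2.npz'); K,M=z['K'],z['M']
print(onz([[328,242],[402,239]],.054,K,M).round(4)); c=onz([[234,76],[487,58],[476,205],[249,219]],.052,K,M);print(c.round(4),c.mean(0))
im,d,K,M=cam('wrist'); w=cloud(d,K,M);X,Y,Z=w[...,0],w[...,1],w[...,2]
for y in (-.02,-.015,-.01): 
    q=w[(abs(Y-y)<.003)&(abs(X-.43)<.05)&(Z>.044)&(Z<.065)]; print(y,np.sort(q[:,0]).round(3)[::6])
save('w3',im)
E
```

```text
[[ 0.4224  0.0722  0.054 ]
 [ 0.4272 -0.0323  0.054 ]]
[[ 0.6414  0.1902  0.052 ]
 [ 0.6622 -0.1174  0.052 ]
 [ 0.4769 -0.1307  0.052 ]
 [ 0.4559  0.1826  0.052 ]] [0.55908051 0.03118897 0.052     ]
-0.02 [0.424 0.424 0.425 0.426 0.426 0.427 0.427 0.428 0.429 0.429 0.43  0.43
 0.431 0.431 0.432 0.433 0.433 0.434 0.434 0.435 0.437 0.44  0.442 0.444
 0.446 0.447 0.449 0.45  0.452 0.453 0.455 0.456 0.457 0.459 0.459 0.461
 0.462 0.463 0.464 0.465 0.466 0.467 0.468 0.469 0.47  0.47  0.471 0.471
 0.472 0.472 0.473 0.474 0.474 0.475 0.475 0.476 0.477 0.477 0.478 0.479
 0.479 0.48 ]
-0.015 [0.424 0.424 0.425 0.425 0.426 0.426 0.427 0.428 0.428 0.429 0.429 0.43
 0.431 0.431 0.432 0.432 0.433 0.434 0.434 0.435 0.469 0.469 0.47  0.47
 0.471 0.472 0.472 0.472 0.473 0.474 0.474 0.475 0.475 0.476 0.476 0.477
 0.478 0.478 0.479 0.48 ]
-0.01 [0.423 0.424 0.424 0.425 0.426 0.426 0.427 0.427 0.428 0.429 0.429 0.43
 0.43  0.431 0.431 0.432 0.433 0.433 0.434 0.435 0.469 0.469 0.469 0.47
 0.47  0.471 0.472 0.472 0.473 0.473 0.474 0.475 0.475 0.476 0.477 0.477
 0.478 0.478 0.479 0.479 0.48 ]
```

View pics/w3.png

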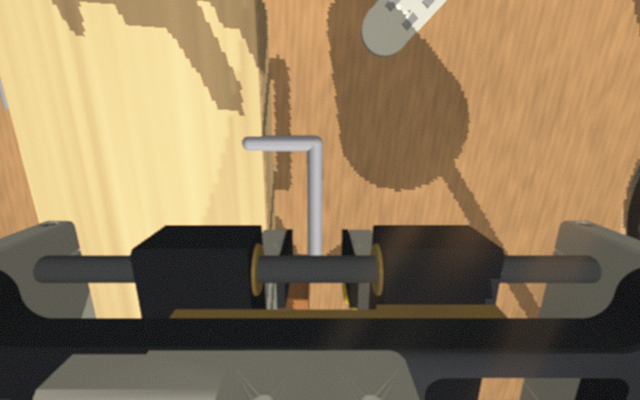

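The bar's middle is at x≈0.427, between the fingers (column 316), and the lid edge is at 0.4665, so the gap fits one finger. I go down, grip, then follow the arc.

```bash
python3 -m handwheel '[[0.68,0.25,0,-4,0],[0.68,0.25,0,-7,0],[0.68,0.25,0,-8.8,0],[0.68,0.25,0,-8.8,0],[1,0.25,0,-8.8,0],[1,0.25,0,-8.8,0],[1,0.25,0,-8.8,0],[1,0.25,0,-8.8,0]]' 20; python3 -m handwheel '[[1,0,0,0,0]]'
```

```text
time_s: 9.5
tcp_pos: [0.4266, 0.025, 0.0326]
eef_rot: [-179.9, 0.0, -86.0]
contact_force: [-4.5, 1.7, 8.3]
gripper_width: 0.0111
gripper_force: 20.0
time_s: 9.62
tcp_pos: [0.4266, 0.025, 0.0326]
eef_rot: [-179.9, 0.0, -86.0]
contact_force: [-3.7, 2.7, 6.7]
gripper_width: 0.0112
gripper_force: 20.0
```

```bash
python3 -m handwheel '[[1,0.16,0.01,2.33,0],[1,0.58,0.04,4.67,0],[1,1.23,0.08,6.95,0],[1,2.1,0.14,9.15,0],[1,3.2,0.2,11.25,0],[1,4.55,0.3,13.2,0],[1,6.1,0.4,15.05,0],[1,7.5,0.5,16.4,0]]'
```

```text
time_s: 10.62
tcp_pos: [0.4971, 0.0295, 0.1965]
eef_rot: [179.6, 0.0, -86.1]
contact_force: [-19.7, 5.1, 14.5]
gripper_width: 0.0115
gripper_force: 20.0
```

```bash
python3 -m handwheel '[[1,1.85,0.12,1.5,0],[1,3.8,0.25,2.8,0],[1,5.95,0.4,3.87,0],[1,8.15,0.53,4.7,0],[1,10.4,0.7,5.35,0],[1,12.8,0.85,5.75,0],[1,14.75,0.97,5.85,0],[1,16.5,1.08,5.8,0]]'; python3 -m handwheel '[[1,0.3,0,0,0],[1,0.3,0,0,0]]'
```

```text
time_s: 11.62
tcp_pos: [0.6667, 0.0409, 0.2546]
eef_rot: [-180.0, 0.0, -86.0]
contact_force: [-2.4, 2.9, 2.4]
gripper_width: 0.0115
gripper_force: 20.0
time_s: 11.88
tcp_pos: [0.6697, 0.0411, 0.2543]
eef_rot: [-179.9, 0.0, -86.0]
contact_force: [0.9, 4.1, 2.0]
gripper_width: 0.0113
gripper_force: 20.0
```

```bash
python3 -m handwheel '[[0.3,0,0,0,0],[0.3,0,0,0,0],[0.3,0,0,0,0],[0.3,0,0,3,0],[0.3,0,0,8,0],[0.3,-2,-5,9,0],[0,-4,-11,9,0],[0,-5,-17,9,0]]'; python3 -m handwheel '[[0,0,-5,-2,0],[0,0,-8,-4,0],[0,0,-8,-4,0]]'
python3 - <<'E'
from h import *
im,d,K,M=cam('wrist'); save('w4',im); np.savez('w4',im=im,d=d,K=K,M=M)
for o in finder.cut_out('wrist','brush1'): print(o['p'],o['pixel'],o['region'].sum(),im[o['region']].mean(0))
im,d,K,M=cam('top'); save('top1',im); w=cloud(d,K,M); q=w[(abs(w[...,1])<.12)&(abs(w[...,0]-.68)<.06)&(w[...,2]>.1)&(w[...,2]<.3)]; print('lid xz fit',len(q),np.polyfit(q[:,2],q[:,0]-.066*-q[:,1]*-1,1))
E
```

```text
time_s: 12.88
tcp_pos: [0.6183, -0.1308, 0.3445]
eef_rot: [-179.9, -0.0, -86.0]
contact_force: [1.5, 0.1, -0.8]
gripper_width: 0.0759
gripper_force: 0.0
time_s: 13.25
tcp_pos: [0.6179, -0.2115, 0.3015]
eef_rot: [179.8, 0.0, -86.2]
contact_force: [-0.3, -0.1, -0.2]
gripper_width: 0.0875
gripper_force: 0.0
0.88 [570.3, 123.9] 2777 [156.98595607  83.61217141  36.14223983]
0.83 [608.9, 20.4] 1025 [ 51.93560976 116.3404878   58.4604878 ]
0.63 [307.4, 94.4] 2247 [172.27681353 144.02892746 119.20694259]
lid xz fit 181 [0.03282759 0.64903205]
```

View pics/w4.png

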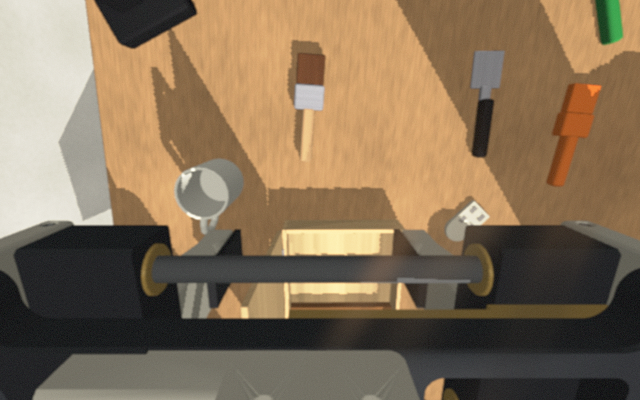

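View pics/top1.png

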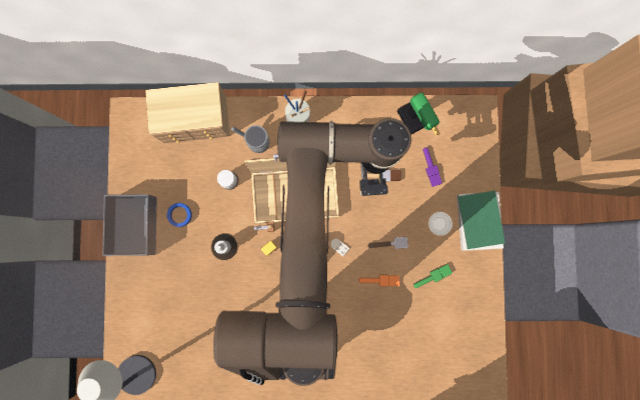

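The lid is upright and only one brush and one knife are in play. In the wrist view the brush runs from handle end (305,160) to tip (311,54), the knife from (480,156) to (488,52).

```bash
python3 - <<'E'
from h import *
z=np.load('w4.npz'); K,M=z['K'],z['M']
for n,uv,zz in [('brush',[[305,160],[309.5,95],[311,54]],.02),('knife handle',[[480,156],[486,101]],.02),('blade tip',[[488,52]],.004)]:
    p=onz(uv,zz,K,M); print(n,p.round(4)[:,:2].tolist()); 
    if len(p)>1: v=p[-1]-p[0]; print(np.degrees(np.arctan2(v[1],v[0])),np.linalg.norm(v))
w=cloud(z['d'],K,M); im=z['im'].astype(int)
for n,(y0,y1,x0,x1) in {'brush':(-.43,-.22,.58,.70),'knife':(-.45,-.24,.34,.43)}.items():
    m=(w[...,2]>.011)&(w[...,2]<.03)&(w[...,1]>y0)&(w[...,1]<y1)&(w[...,0]>x0)&(w[...,0]<x1)
    q=w[m]; print(n,len(q),rect(q))
E
```

```text
brush [[0.6351, -0.2208], [0.6339, -0.3132], [0.635, -0.3662]]
-90.0400738253601 0.14539339926793093
knife handle [[0.3744, -0.2441], [0.3825, -0.3218]]
-84.02256260641514 0.07822017763803225
blade tip [[0.3854, -0.3886]]
brush 2205 (array([ 634.7, -294.3]), array([ 41.5, 147.8]), 2.0)
knife 803 (array([ 376. , -283.7]), array([18. , 83.6]), 5.0)
```

```bash
python3 -m handwheel '[[0.3,1.7,-5.5,-3,-3],[0.3,1.7,-5.5,-9,-3],[0.3,1.7,-5.5,-15,-3],[0.3,1.7,-5.5,-21,-3],[0.3,1.7,-5.5,-26,-3],[0.3,1.7,-5.5,-29.7,-3],[0.3,1.7,-5.5,-29.7,-3],[1,1.7,-5.5,-29.7,-3]]' 25; python3 -m handwheel '[[1,0,0,0,0],[1,0,0,0,0],[1,0,0,0,0],[1,0,0,0,0],[1,0,0,0,0],[1,0,0,0,0]]'
```

```text
time_s: 14.4
tcp_pos: [0.638, -0.264, 0.0089]
eef_rot: [-179.9, -0.0, -88.9]
contact_force: [0.2, -0.6, 0.8]
gripper_width: 0.0558
gripper_force: 0.0
time_s: 15.15
tcp_pos: [0.6363, -0.2646, 0.0072]
eef_rot: [-180.0, -0.0, -89.0]
contact_force: [-0.9, 0.0, 5.2]
gripper_width: 0.0176
gripper_force: 24.9
```

```bash
python3 -m handwheel '[[1,0,0,6,0],[1,-2,2,12,8],[1,-5,6,15,18],[1,-8,10,16,28],[1,-10.6,14,16,38],[1,-10.6,18,16,48],[1,-10.6,22,16,58],[1,-10.6,25.6,16,68]]'; python3 -m handwheel '[[1,0,0,0,10],[1,0,0,0,20],[1,0,0,0,24.8],[1,0,0,0,24.8],[1,0,0,0,24.8]]'
python3 - <<'E'
from h import *
im,d,K,M=cam('wrist'); save('w5',im); np.savez('w5',im=im,d=d,K=K,M=M)
E
```

```text
time_s: 16.15
tcp_pos: [0.5301, -0.007, 0.1667]
eef_rot: [-180.0, -0.0, -20.7]
contact_force: [-0.6, 1.3, -0.8]
gripper_width: 0.0177
gripper_force: 24.9
time_s: 16.77
tcp_pos: [0.5303, -0.0085, 0.1666]
eef_rot: [-180.0, 0.0, 3.7]
contact_force: [-0.1, 0.7, -0.8]
gripper_width: 0.0177
gripper_force: 24.9
```

View pics/w5.png

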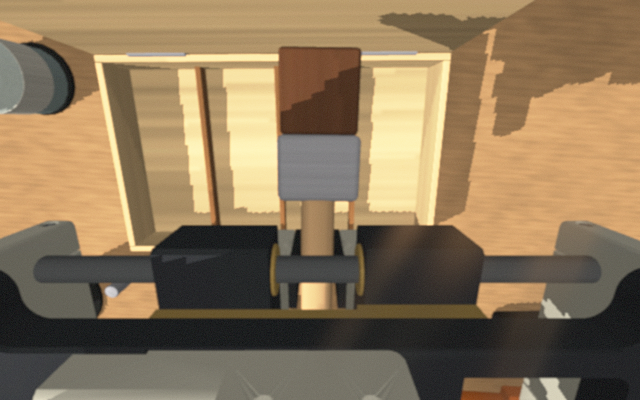

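The brush hangs straight (columns 279–360) over the compartment between the dividers; the case's far wall is at row 60. Going down.

```bash
python3 -m handwheel '[[1,0,0,-5,0],[1,0,0,-9.5,0],[1,0,0,-12.5,0],[1,0,0,-14.3,0],[1,0,0,-15.2,0],[1,0,0,-15.5,0],[1,0,0,-15.5,0]]'
```

```text
time_s: 17.7
tcp_pos: [0.531, -0.0083, 0.0126]
eef_rot: [-180.0, -0.1, 3.8]
contact_force: [-0.8, 0.8, 0.3]
gripper_width: 0.0176
gripper_force: 24.9
```

```bash
python3 -m handwheel '[[0.69,0,0,0,0],[0.69,0,0,0,0],[0.69,0,0,0,0],[0.69,0,0,5,0],[0.69,0,0,11,0],[0.69,0,0,17,0],[0,-3,-3,22,-10],[0,-6,-7,25,-20]]'; python3 -m handwheel '[[0,-3,-4,0,-10],[0,-6,-8,0,-20],[0,-9.5,-12,0,-30],[0,-9.5,-12,0,-40],[0,-9.5,-12,0,-50],[0,-9.5,-12,0,-60],[0,-9.5,-12,0,-68.8],[0,-9.5,-12,0,-68.8]]'
python3 - <<'E'
from h import *
im,d,K,M=cam('wrist'); save('w6',im); np.savez('w6',im=im,d=d,K=K,M=M); w=cloud(d,K,M); X,Y,Z=w[...,0],w[...,1],w[...,2]
q=w[(Z>.011)&(Z<.03)&(Y>-.45)&(Y<-.22)&(X>.32)&(X<.43)]; print(len(q),rect(q))
q=w[(Z>.013)&(Z<.027)&(Y>-.45)&(Y<-.22)&(X>.32)&(X<.43)]; print(len(q),rect(q))
for o in finder.cut_out('wrist','knife1'):
    p=w[o['region']]; print(o['p'],o['pixel'],rect(p[p[:,0]==p[:,0]]))
E
```

```text
time_s: 18.7
tcp_pos: [0.4703, -0.0786, 0.2643]
eef_rot: [-179.9, -0.1, -16.4]
contact_force: [1.2, -1.0, 0.5]
gripper_width: 0.042
gripper_force: 0.0
time_s: 19.7
tcp_pos: [0.3752, -0.1984, 0.2619]
eef_rot: [-180.0, 0.0, -85.0]
contact_force: [-0.9, 0.6, -0.0]
gripper_width: 0.0876
gripper_force: 0.0
911 (array([ 375. , -283.5]), array([18. , 84.5]), 4.5)
911 (array([ 375. , -283.5]), array([18. , 84.5]), 4.5)
0.88 [324.1, 54.0] (array([ 377.9, -316. ]), array([ 41.9, 149.6]), 4.4)
```

View pics/w6.png

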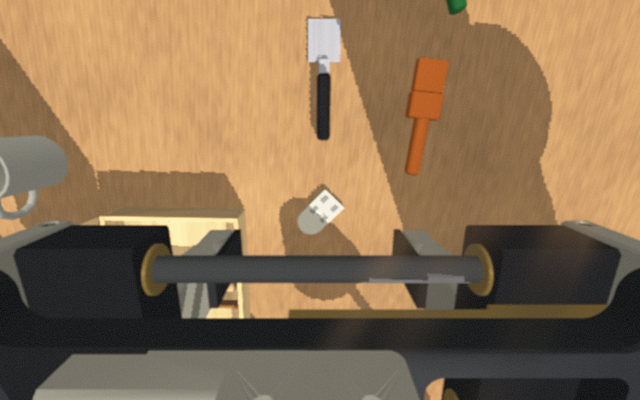

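The knife is undisturbed at (.378,-.316), axis -85.5°; I descend onto its handle.

```bash
python3 -m handwheel '[[0.4,0,-5,-3,0],[0.4,0,-8.2,-8,0],[0.4,0,-8.2,-14,0],[0.4,0,-8.2,-20,0],[0.4,0,-8.2,-24,0],[0.4,0,-8.2,-25.6,0],[1,0,-8.2,-25.6,0],[1,0,-8.2,-25.6,0]]' 25; python3 -m handwheel '[[1,0,0,0,0],[1,0,0,0,0],[1,0,0,0,0],[1,0,0,0,0],[1,0,0,0,0]]'
```

```text
time_s: 20.8
tcp_pos: [0.376, -0.2806, 0.0065]
eef_rot: [-179.9, -0.0, -84.9]
contact_force: [-0.5, -0.2, -0.0]
gripper_width: 0.0378
gripper_force: 0.0
time_s: 21.42
tcp_pos: [0.3758, -0.2805, 0.0066]
eef_rot: [-179.9, -0.0, -85.0]
contact_force: [-1.2, 2.1, 7.8]
gripper_width: 0.0174
gripper_force: 24.9
```

```bash
python3 -m handwheel '[[1,0,0,6,0],[1,0,2,12,8],[1,2,6,16,18],[1,4,11,16,28],[1,6,16,16,38],[1,8.5,21,16,48],[1,11,26,16,58],[1,13,31,16,68]]'; python3 -m handwheel '[[1,1.5,3.75,0,10],[1,1.5,3.75,0,20.8],[1,1.5,3.75,0,20.8],[1,1.5,3.75,0,20.8]]'
python3 - <<'E'
from h import *
im,d,K,M=cam('wrist'); save('w7',im); np.savez('w7',im=im,d=d,K=K,M=M)
E
```

```text
time_s: 22.42
tcp_pos: [0.5059, 0.0314, 0.1661]
eef_rot: [-180.0, -0.0, -16.7]
contact_force: [0.9, 0.0, -1.1]
gripper_width: 0.0178
gripper_force: 24.9
time_s: 22.92
tcp_pos: [0.5201, 0.0667, 0.1658]
eef_rot: [-180.0, 0.0, 3.5]
contact_force: [-0.2, 0.3, -0.8]
gripper_width: 0.0178
gripper_force: 24.9
```

View pics/w7.png

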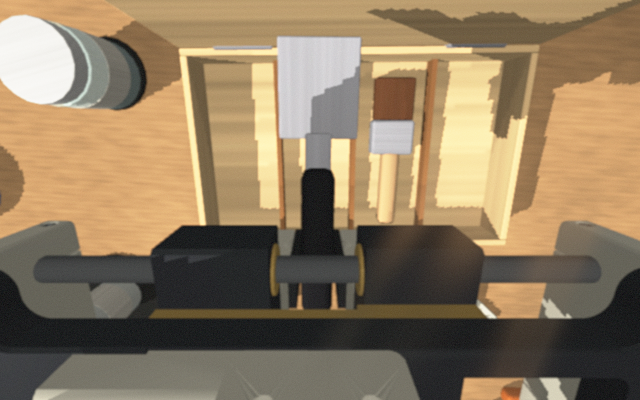

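```bash
python3 - <<'E'
from h import *
for f,uv,zz in [('w5',[319,47],.1666-.0072+.02),('w7',[319,38],.1655-.0066+.004),('w7',[395,78],.025)]:
    z=np.load(f+'.npz'); p=onz(uv,zz,z['K'],z['M'])[0]; dx,dy=p[0]-.559,p[1]-.0315; print(p.round(4),'case',dx*.9978+dy*.0663,dy*.9978-dx*.0663)
E
```

```text
[ 0.6317 -0.0033  0.1794] case 0.07025572704124937 -0.039520000793544674
[0.6289 0.072  0.1629] case 0.07243691348057313 0.03573799494599775
[ 0.6319 -0.0011  0.025 ] case 0.07062559079636152 -0.037351954928884726
```

Tip positions fit (x≈72 mm against the 87.5 mm wall). Lowering the knife.

```bash
python3 -m handwheel '[[1,0,0,-5,0],[1,0,0,-9.5,0],[1,0,0,-12.5,0],[1,0,0,-14.3,0],[1,0,0,-15.1,0],[1,0,0,-15.4,0],[1,0,0,-15.4,0]]'; python3 -m handwheel '[[0.69,0,0,0,0],[0.69,0,0,0,0],[0.69,0,0,0,0],[0.69,0,0,5,0],[0.69,0,0,11,0],[0.69,0,0,17,0],[0,-2,4,22,0],[0,-2,8,23,0]]'
python3 - <<'E'
from h import *
im,d,K,M=cam('wrist'); save('w8',im); np.savez('w8',im=im,d=d,K=K,M=M)
for n in ('jar','coaster_small','bottle','coaster_big'):
    w=cloud(d,K,M)
    for o in finder.cut_out('wrist',n):
        p=w[o['region']];p=p[p[:,0]==p[:,0]]; print(n,o['p'],o['pixel'],len(p),np.median(p,0).round(3),p[:,2].max())
E
```

```text
time_s: 23.85
tcp_pos: [0.5208, 0.0671, 0.0124]
eef_rot: [-180.0, -0.1, 3.7]
contact_force: [-0.7, 0.1, -0.6]
gripper_width: 0.0176
gripper_force: 24.9
time_s: 24.85
tcp_pos: [0.5008, 0.148, 0.2461]
eef_rot: [-179.8, -0.3, 3.7]
contact_force: [0.2, 0.4, -0.2]
gripper_width: 0.042
gripper_force: 0.0
jar 0.83 [197.0, 63.2] 4342 [0.617 0.275 0.088] 0.09041208330752609
jar 0.49 [420.6, 90.2] 54549 [0.615 0.035 0.021] 0.1724377215158579
coaster_small 0.56 [240.6, 67.8] 236 [0.628 0.255 0.005] 0.009033154969190382
coaster_small 0.48 [64.5, 171.0] 3317 [0.492 0.468 0.023] 0.02727176168382417
coaster_big 0.49 [208.4, 226.4] 53 [0.417 0.301 0.005] 0.006233574252935803
```

View pics/w8.png

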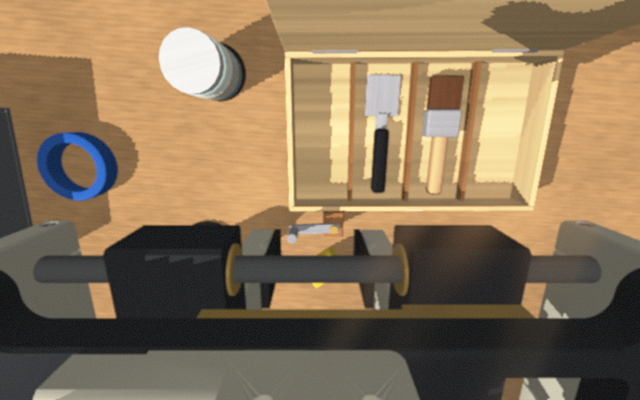

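Both tools lie flat in their compartments. Now locate the jar top at about (190,61) in the wrist view, then turn the hand.

```bash
python3 -m handwheel '[[0,-2,2,1,10.5],[0,-2,4,2,21],[0,-2,6,3,31.5],[0,-2,8,3,42],[0,-2,8,3,52.5],[0,-2,8,3,63],[0,-2,8,3,71.3],[0,-2,8,3,71.3]]'
python3 - <<'E'
from h import *
z=np.load('w8.npz'); w=cloud(z['d'],z['K'],z['M']); X,Y,Z=w[...,0],w[...,1],w[...,2]
q=w[(Z>.08)&(Z<.1)&(abs(X-.617)<.06)&(abs(Y-.275)<.06)]; print('jar',len(q),cv2.minEnclosingCircle(q[:,:2].astype(np.float32)),rect(q))
im,d,K,M=cam('wrist'); save('w9',im); np.savez('w9',im=im,d=d,K=K,M=M)
E
```

```text
time_s: 26.1
tcp_pos: [0.4803, 0.226, 0.271]
eef_rot: [-180.0, 0.1, 75.0]
contact_force: [-0.6, -0.6, 0.3]
gripper_width: 0.0876
gripper_force: 0.0
jar 3255 ((0.6187222599983215, 0.28314703702926636), 0.030696474015712738) (array([618.5, 283.2]), array([59.8, 60.5]), 2.7)
```

View pics/w9.png

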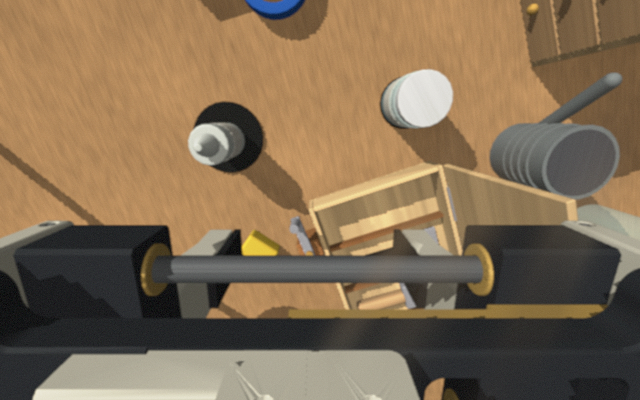

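```bash
cat >> h.py <<'E'
from scipy.optimize import least_squares
def coaster(im,d,K,M,c,r,dark=75):
    w=cloud(d,K,M); g=im.max(-1)
    m=(g<dark)&(np.hypot(w[...,0]-c[0],w[...,1]-c[1])<r+.02)&(w[...,2]<.012)
    m=cv2.morphologyEx(m.astype(np.uint8),cv2.MORPH_OPEN,np.ones((3,3)))
    v,u=np.nonzero(m); p=onz(np.c_[u,v],.005,K,M)[:,:2]
    h=cv2.convexHull(p.astype(np.float32))[:,0]
    s=least_squares(lambda x:np.hypot(*(h-x[:2]).T)-r,c,loss='soft_l1',f_scale=.001).x
    return len(p),s.round(4),cv2.minEnclosingCircle(p.astype(np.float32)),np.abs(np.hypot(*(h-s).T)-r).round(4)[:12]
def top_c(d,K,M,c,z0,z1,R=.06):
    w=cloud(d,K,M); q=w[(w[...,2]>z0)&(w[...,2]<z1)&(np.hypot(w[...,0]-c[0],w[...,1]-c[1])<R)]
    return len(q),cv2.minEnclosingCircle(q[:,:2].astype(np.float32)),np.median(q,0).round(4)
E
python3 - <<'E'
from h import *
z=np.load('w9.npz'); im,d,K,M=[z[k] for k in ('im','d','K','M')]
print(coaster(im,d,K,M,(.373,.295),.05)); print(coaster(im,d,K,M,(.62,.283),.035)); print('bot sh',top_c(d,K,M,(.372,.296),.078,.095)); print('tip',top_c(d,K,M,(.372,.296),.108,.12)); print('jar',top_c(d,K,M,(.62,.283),.08,.1))
print(im[100:105,240].tolist(), im[140,250])
E
```

```text
(2062, array([0.3687, 0.3001]), ((0.37019333243370056, 0.300200879573822), 0.04906218498945236), array([0.0005, 0.0001, 0.0004, 0.0004, 0.0005, 0.0006, 0.0004, 0.0008,
       0.0011, 0.0012, 0.0012, 0.0011]))Traceback (most recent call last):
  File "<stdin>", line 3, in <module>
  File "h.py", line 37, in coaster
    h=cv2.convexHull(p.astype(np.float32))[:,0]
      ~~~~~~~~~~~~~~~~~~~~~~~~~~~~~~~~~~~~^^^^^
TypeError: 'NoneType' object is not subscriptable
```

```bash
python3 -m handwheel '[[0,5,2,0,0],[0,10,4,0,0],[0,13.8,5.7,-4,0],[0,13.8,5.7,-10,0],[0,13.8,5.7,-16,0],[0,13.8,5.7,-21,0],[0,13.8,5.7,-23.6,0],[0,13.8,5.7,-23.6,0]]' 25; python3 -m handwheel '[[1,0,0,0,0],[1,0,0,0,0],[1,0,0,0,0],[1,0,0,0,0],[1,0,0,0,0]]'
```

```text
time_s: 27.15
tcp_pos: [0.617, 0.2824, 0.0329]
eef_rot: [-179.8, 0.3, 74.9]
contact_force: [0.1, -0.4, 0.1]
gripper_width: 0.0879
gripper_force: 0.0
time_s: 27.78
tcp_pos: [0.6191, 0.2845, 0.0373]
eef_rot: [179.9, -0.1, 75.1]
contact_force: [-0.1, 0.6, 7.2]
gripper_width: 0.0638
gripper_force: 25.0
```

```bash
python3 -m handwheel '[[1,0,0,4,0],[1,-3,0,6,0],[1,-7.5,0,6,0],[1,-12.4,0,6,0],[1,-12.4,0,2,0],[1,-12.4,0,0,0],[1,-12.4,0,-0.45,0],[1,-12.4,0,-0.45,0]]'; python3 -m handwheel '[[0,0,0,0,0],[0,0,0,0,0],[0,0,0,0,0],[0,0,0,6,0],[0,-3,0,12,0],[0,-6,-4,18,0],[0,-6,-8,22,0],[0,-6,-8,22,0]]'
python3 - <<'E'
from h import *
im,d,K,M=cam('wrist'); save('w10',im); np.savez('w10',im=im,d=d,K=K,M=M)
print('bot sh',top_c(d,K,M,(.372,.296),.075,.092)); print('tip',top_c(d,K,M,(.372,.296),.108,.12)); print('jar',top_c(d,K,M,(.495,.283),.075,.1))
print(coaster(im,d,K,M,(.373,.295),.05)); print(coaster(im,d,K,M,(.62,.283),.035)); 
E
```

```text
time_s: 28.78
tcp_pos: [0.4938, 0.2839, 0.0318]
eef_rot: [-180.0, 0.0, 75.1]
contact_force: [-2.8, -2.1, 2.4]
gripper_width: 0.0636
gripper_force: 25.0
time_s: 29.78
tcp_pos: [0.4349, 0.2033, 0.2552]
eef_rot: [179.8, -0.3, 75.1]
contact_force: [0.7, 0.3, -0.1]
gripper_width: 0.0875
gripper_force: 0.0
bot sh (1126, ((0.36842381954193115, 0.29797062277793884), 0.024005776271224022), array([0.3734, 0.2969, 0.0846]))
tip (156, ((0.3685835897922516, 0.29785192012786865), 0.007347858510911465), array([0.3694, 0.2976, 0.113 ]))
jar (2624, ((0.49314865469932556, 0.28261300921440125), 0.030626552179455757), array([0.4929, 0.2831, 0.0829]))
(2302, array([0.3684, 0.3001]), ((0.36981362104415894, 0.30015432834625244), 0.04893624037504196), array([0.0003, 0.0001, 0.0003, 0.0004, 0.0009, 0.0012, 0.0008, 0.0006,
       0.0011, 0.0009, 0.0013, 0.0018]))
(2281, array([0.6198, 0.2815]), ((0.6203709840774536, 0.2817622423171997), 0.0341080017387867), array([0.0005, 0.0009, 0.0006, 0.0008, 0.0009, 0.0005, 0.0007, 0.0007,
       0.0007, 0.001 , 0.0014, 0.0016]))
```

View pics/w10.png

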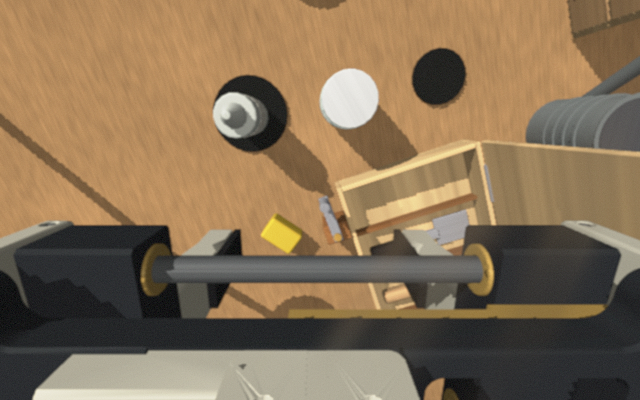

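The bottle (235,113) stands in the big coaster (250,113) and the small coaster is free at (438,76). Fitted: big (.369,.300), small (.620,.2816), bottle (.3685,.298).

```bash
python3 -m handwheel '[[0,-4,5,0,0],[0,-6.6,9.5,-1,0],[0,-6.6,9.5,-6,0],[0,-6.6,9.5,-12,0],[0,-6.6,9.5,-17,0],[0,-6.6,9.5,-19.6,0],[0,-6.6,9.5,-19.6,0],[1,-6.6,9.5,-19.6,0]]' 20; python3 -m handwheel '[[1,0,0,0,0],[1,0,0,0,0],[1,0,0,0,0],[1,0,0,0,0],[1,0,0,0,0],[1,0,0,0,0]]'
```

```text
time_s: 30.82
tcp_pos: [0.3687, 0.2996, 0.0556]
eef_rot: [180.0, 0.0, 75.1]
contact_force: [0.9, 0.9, 0.3]
gripper_width: 0.0821
gripper_force: 0.0
time_s: 31.58
tcp_pos: [0.3686, 0.2993, 0.0557]
eef_rot: [180.0, -0.0, 75.1]
contact_force: [-0.7, -0.5, 5.4]
gripper_width: 0.0474
gripper_force: 20.0
```

```bash
python3 -m handwheel '[[1,0,0,6,0],[1,1,0,12,0],[1,6,-0.4,13,0],[1,11,-0.8,13,0],[1,16,-1.2,13,0],[1,21,-1.6,13,0],[1,25.1,-1.65,13,0],[1,25.1,-1.65,12,0]]'; python3 -m handwheel '[[1,0,0,-4,0],[1,0,0,-8,0],[1,0,0,-11,0],[1,0,0,-12,0],[1,0,0,-12,0]]'
```

```text
time_s: 32.58
tcp_pos: [0.6215, 0.2819, 0.1734]
eef_rot: [-180.0, 0.1, 74.9]
contact_force: [-0.4, -0.1, -3.4]
gripper_width: 0.0479
gripper_force: 20.0
time_s: 33.2
tcp_pos: [0.6184, 0.2825, 0.0552]
eef_rot: [-180.0, 0.0, 75.1]
contact_force: [0.5, 0.5, -2.5]
gripper_width: 0.0474
gripper_force: 20.0
```

```bash
python3 -m handwheel '[[0,0,0,0,0],[0,0,0,0,0],[0,0,0,0,0],[0,0,0,4,0],[0,0,0,8,0],[0,-4,0,10,0],[0,-9,0,10,0],[0,-12.5,0.05,10,0]]'; python3 -m handwheel '[[0,0,0,-4,0],[0,0,0,-8,0],[0,0,0,-12,0],[0,0,0,-12,0],[1,0,0,-12,0],[1,0,0,-12,0],[1,0,0,-12,0],[1,0,0,-12,0]]' 25;python3 -m handwheel '[[1,0,0,0,0],[1,0,0,0,0]]'
```

```text
time_s: 34.2
tcp_pos: [0.4928, 0.2829, 0.1559]
eef_rot: [180.0, -0.1, 75.1]
contact_force: [-0.2, 0.6, 0.8]
gripper_width: 0.0874
gripper_force: 0.0
time_s: 35.2
tcp_pos: [0.4949, 0.2837, 0.0367]
eef_rot: [179.9, -0.1, 75.1]
contact_force: [-2.8, -1.1, 6.7]
gripper_width: 0.0635
gripper_force: 25.0
time_s: 35.45
tcp_pos: [0.4949, 0.2837, 0.0367]
eef_rot: [179.9, -0.1, 75.1]
contact_force: [-1.2, 0.1, 6.8]
gripper_width: 0.0637
gripper_force: 25.0
```

```bash
python3 -m handwheel '[[1,0,0,4,0],[1,-4,0.6,6,0],[1,-9,1.2,6,0],[1,-12.5,1.7,6,0],[1,-12.5,1.7,3,0],[1,-12.5,1.7,1,0],[1,-12.5,1.7,0.5,0],[1,-12.5,1.7,0.5,0]]'; python3 -m handwheel '[[0,0,0,0,0],[0,0,0,0,0],[0,0,0,0,0],[0,0,0,6,0],[0,2,0,12,0],[0,6,-4,18,0],[0,6,-9,22,0],[0,6,-9,22,0]]'
python3 - <<'E'
from h import *
im,d,K,M=cam('wrist'); save('w11',im)
print('bot sh',top_c(d,K,M,(.62,.282),.075,.092)); print('tip',top_c(d,K,M,(.62,.282),.108,.12)); print('jar',top_c(d,K,M,(.369,.30),.078,.1))
print(coaster(im,d,K,M,(.369,.3),.05)[:2]);print(coaster(im,d,K,M,(.62,.282),.035)[:2])
w=cloud(d,K,M);X,Y,Z=w[...,0],w[...,1],w[...,2]
q=w[(Z>.078)&(Z<.1)&(X<.56)&(X>.40)&(Y<.25)&(Y>.1)]; print('knob',len(q),np.median(q,0))
im,d,K,M=cam('top'); save('top2',im)
E
```

```text
time_s: 36.45
tcp_pos: [0.3692, 0.3001, 0.0408]
eef_rot: [-180.0, -0.0, 75.1]
contact_force: [-1.1, -0.1, -0.5]
gripper_width: 0.0634
gripper_force: 25.0
time_s: 37.45
tcp_pos: [0.4304, 0.2088, 0.2632]
eef_rot: [179.9, -0.2, 75.0]
contact_force: [-0.1, 0.1, -0.3]
gripper_width: 0.0878
gripper_force: 0.0
bot sh (1225, ((0.6173611283302307, 0.2810620367527008), 0.024440115317702293), array([0.6085, 0.2815, 0.0848]))
tip (171, ((0.6161384582519531, 0.2770008444786072), 0.004832773935049772), array([0.6151, 0.2808, 0.1131]))
jar (2497, ((0.36828556656837463, 0.2982041537761688), 0.030582448467612267), array([0.3694, 0.2987, 0.0878]))
(1436, array([0.3678, 0.3002]))
(588, array([0.6218, 0.2818]))
knob 97 [0.43630765 0.17516304 0.08856404]
```

View pics/w11.png

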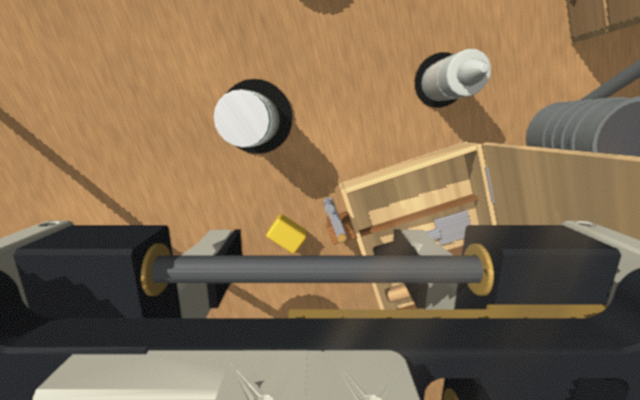

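View pics/top2.png

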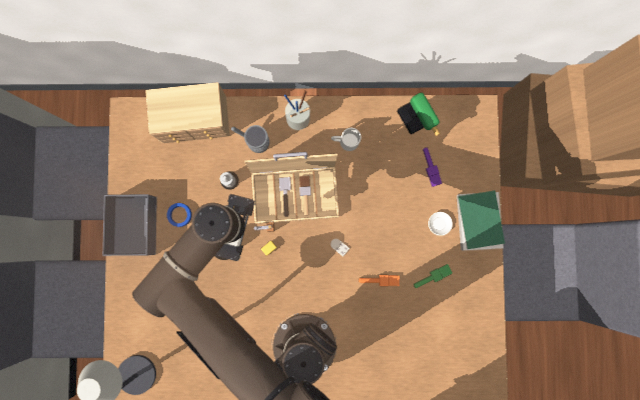

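The final views show the jar at (248,118) in the large coaster and the bottle at (455,78) in the small one, both within 5 mm. Both tools are in the case, the lid is up, the latch is out and the hand is clear.

```bash
python3 -c "
from plant import r; print(r.close_job())"
```

```text
the job is handed in; nothing more can be done
None
```

The job is handed in, with no verdict returned: the latch is swung out, the lid is upright, the one brush and one knife on the table lie in their compartments, and the jar and bottle are swapped and within 5 mm of their coasters' centres by my last measurements.

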